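# Back the label feeder off by one notch

### The arm

A 7-joint arm with a two-finger parallel gripper is mounted at the origin on the work surface. World frame = base frame: x ahead of the robot, y to its left, z up, the work surface at z = 0. Lengths are in mm, angles in rad, forces in N, time in s.
With the tool pointing down it reaches from about 400 to 900 mm from the base axis. Payload 5.5 kg.
Tool frame: the origin (TCP) lies midway between the tips of the shut fingers; the grasp point (between the pads) lies 19 mm behind it; x points along the fingers, y is the direction in which the jaws open and shut, and the axes are right-handed (so a half turn about x gives the same grasp; the last joint's range is limited). The gripper opens to 92 mm and grips with 3 to 60 N. Pads are 19 mm wide; open, the fingers measure 130 mm over their backs; the gripper's body (75 mm by 190 mm) begins 47 mm behind the grasp point.
Start: joints at [0.263, 0.501, -0.427, 1.55, 0.221, 1.138, -0.21], TCP at [650, 0.037, 226.729] pointing down, gripper open.
Joint ranges: [-2.88, 2.88], [-0.31, 2.03], [-1.54, 1.56], [0.2, 2.42], [-1.41, 4.55], [0.19, 2.02], [-2.57, 2.57]. Speed limits (rad/s): [2.57, 2.57, 3.14, 3.14, 3.14, 3.14, 3.14].

### API

Orientations are given as a rotation vector (axis times angle).
In Python, from workcell import ctrl, imaging, nets gives the robot as it stands. The module is installed in compiled form; this text tells all that it offers.
- The arm moves only by the shell command python3 -m pendant 'ROWS' [OPENING] [FORCE]. ROWS is JSON, a list of rows, each an object of numbers: "dx", "dy", "dz": the shift along the tool's x, y, z in m; "wx", "wy", "wz": the turn, a rotation vector about the tool's x, y, z in rad. In form: [{"dx": .., "dy": .., "dz": .., "wx": .., "wy": .., "wz": ..}, ...]. A call has 1 to 10 rows; each row shifts and turns the commanded pose from where the row before left it, along the tool's axes as they then stand; what a row does not reach is not made up. A row lasts 1/8 s, in which the tool goes at most 62.5 mm and 10.7 degrees, less where a joint would pass 70% of its speed; a pose out of reach is approached as far as the arm can. A call is refused whole if a number of a shift passes 0.0625 or a number of a turn 0.188, either way. A call with a gripper value outside its range is refused whole. OPENING is the closure, from 0 (fully open) to 1 (shut), set as the call begins (- or left out, the last holds). The fingers move at their own pace and stop on an object; FORCE is the grip in N (left out, the last holds). Time passes only in rows, so rows that do not move let the fingers close. It gives the time, the measured TCP pose, the force and the opening at its end, in the units of the state.
- ctrl.sense(): the state, without advancing time (a new reading comes with each control period).
- imaging.capture(name): name is "scene" or "side" or "wrist"; returns the picture (400x640x3 uint8, red, green, blue); there is no depth.
- imaging.camera_params(name): a dict with "intrinsics" (3x3 intrinsics, pixels), "dist" ([k1, k2, p1, p2, k3] as OpenCV has them; the pictures are not rectified), "xyz" and "rotation" of the camera in the world. Camera axes: x right, y down, z forward; pixel columns grow to the right and rows downward; lengths in mm; the calibration is good to about 2 mm. A picture is of the moment at which its call begins: read the wrist's pose just before it. camera_params takes no time and is no camera call; for the wrist camera it gives the pose at the moment of the call.
- ctrl.sign_off(): hands the job in, once; it reports no verdict.
Trained networks look in the newest picture that a camera, given by its name, has taken for a name from the list of things; names that differ only in an ending like _2 or _b are one class to them, and where a whole thing is asked for, a point or a joint stands for the part that bears it (a point fixed in the world has none). Each returns a list of dicts, best first, with "p" (0 to 1); they miss things now and then, are a little off and sometimes report something else, mostly with a low value. They report only what shows in the picture. A call takes as long as a camera call.
- nets.boxes_of(camera, target): "position" ([x, y, z] in mm, in world coordinates, good to about 4 mm: the middle of the surface that is visible of it).
- nets.landmark_of(camera, target): "position" ([x, y, z] in mm, in world coordinates, good to about 4 mm: a listed point, or the origin of a listed thing).
The state is a dict: "time": time; "q": joint angles; "joint_vel": joint speeds; "joint_torque": joint torques, N m; "tool_pos": TCP position; "tool_rot": TCP orientation; "force": force on the tool from outside, world axes, zero at the start; "wrist_torque": the same for the moment, N m; "width": finger opening in mm.
Only numpy, scipy, OpenCV 4.12 (cv2) and the standard library are available. Lean on these libraries where they do the work, as an engineer would, in place of code of your own. Each camera call takes 0.05 s, during which the arm holds its last target.

### The job

The label feeder on the desk has been fed one notch too far. With a fingertip, lift its pawl clear of the teeth by the finger bar, push the feed wheel backward (clockwise seen from above) by one notch with a finger post, then swing the pawl back down by its bar until it is fully seated between the teeth. Leave the other things on the desk where they stand.

Things in the scene. Friction and masses are not known exactly. Their poses are not given: they have to be found in the camera images.
- feeder: Label feeder, fixed to the desk: grey base plate 12 mm thick, a feed wheel lying flat on it and a pawl on its +y side. Origin on the desk surface (z 0) under the wheel's axle; x, y level, z up. Plate from x -86 to +98 and y -86 to +112 mm. Points below given as x, y, z in mm are in this frame.
- wheel_hub (a point): On the wheel's axle at the disc's top face (0, 0, 30). Disc of 150 mm diameter; paper roll in its middle, 48 mm diameter, top at z 60. On the rim, radius 56 to 72 mm, eight ramp-shaped teeth 10 mm high (tops at z 40), one every 45 degrees. Four upright steel finger posts at radius 48 mm, one every 90 degrees.
- wheel (a joint): Turn of the wheel, rad; grows BACKWARD (clockwise from above); a notch is 0.785. Starts within 0.1 of 0. Pawl down: blocked but for 0.14 play. Pawl up: turns with light friction (about 1.5 N at a post) and stays where left. The nose fits in again within 0.14 of 0.785. At value q, post k stands at -67.5 + 90 k degrees minus q, counted from the feeder's x towards its y.
- pawl (a joint): Lift angle of the pawl about its pivot, rad: 0 = fully down, nose seated between two teeth; 0.6 = upper stop. From about 0.16 up the nose clears the tooth tops. Stiff pivot: it stays at whatever angle it is left; about 1.5 to 2 N at the finger bar moves it.
- pawl_pivot (a point): Pivot of the pawl, its axis along the feeder's y, at (62, 62, 50), between two steel cheeks (x 53 to 71, y 51 to 73, tops at z 58). From it the pawl's 10 mm wide arm runs towards -x over the rim to the nose.
- pawl_nose (a point): Underside of the pawl's nose (9 mm along the rim, 12 mm wide) at the end of its arm; at (0, 62, 32) when down, between two teeth and 2 mm above the disc.
- pawl_bar (a point): Middle of the free part of the pawl's finger bar: level round rod, 8 mm diameter, along the feeder's y, clear of the wheel with only the plate below it; free end 22 mm beyond in +y, stem as far the other way. At (22, 88, 80) when down, (46, 88, 97) at the upper stop. Pushed up or to +x it lifts the pawl; to -x it lowers it (pressed straight down it jams while high).
- post0 (a point): Centre of the top of finger post 0 (10 mm diameter, 38 mm tall above the disc, top at z = 68 mm). At wheel value 0 it stands at -67.5 degrees in the feeder's frame.
- post1 (a point): Centre of the top of finger post 1 (10 mm diameter, 38 mm tall above the disc, top at z = 68 mm). At wheel value 0 it stands at 22.5 degrees in the feeder's frame.
- post2 (a point): Centre of the top of finger post 2 (10 mm diameter, 38 mm tall above the disc, top at z = 68 mm). At wheel value 0 it stands at 112.5 degrees in the feeder's frame.
- post3 (a point): Centre of the top of finger post 3 (10 mm diameter, 38 mm tall above the disc, top at z = 68 mm). At wheel value 0 it stands at 202.5 degrees in the feeder's frame.
- jar: Bystander: small glass jar with an aluminium twist lid, 64 mm across, 70 mm high. Origin at the centre of its underside.
- wrist_rest: Bystander: black silicone wrist rest block, 70 x 180 x 18 mm. Origin at the centre of its underside.
- stapler: Bystander: stapler, 38 x 130 x 48 mm, its length along its own y. Origin at the centre of its underside.
- note_block: Bystander: block of white note paper, 76 x 76 x 26 mm. Origin at the centre of its underside.
- mug: Bystander: white ceramic mug, 80 mm across, 90 mm high. Origin at the centre of its underside.
- eraser: Bystander: white eraser, 22 x 58 x 13 mm. Origin at the centre of its underside.

How it is judged:
By the outcome, as a careful person would: the job done as asked, in the order asked, and still so for the second after the job is handed in, with the robot touching nothing.
It also fails if it takes over 58 s, if anything falls off the work surface, if the arm or the gripper's body presses on something with over 40 N, if the wrist force passes 120 N, or if a joint passes its speed limit or range.

## Working session

There is one attempt and no reset: what is moved stays moved. The work goes in short steps, Python scripts to look and compute and a shell command to move; the robot and the scene stay as the last step left them, time stands still between calls to the robot, and variables do not carry over. Pictures are saved under pics/ and viewed, and the job is handed in when it is done.

```bash
mkdir -p pics
cat > h.py <<'E'
import numpy as np, cv2
from scipy.spatial.transform import Rotation as R
from workcell import ctrl, imaging, nets
def cap(n,f):
    im=imaging.capture(n); cv2.imwrite('pics/'+f,im[:,:,::-1]); return im
def proj(n,pts):
    c=imaging.camera_params(n); Rm=np.array(c['rotation']); 
    if Rm.shape!=(3,3): Rm=R.from_rotvec(Rm.ravel()).as_matrix()
    t=-Rm.T@np.array(c['xyz'])
    return cv2.projectPoints(np.array(pts,float).reshape(-1,1,3),cv2.Rodrigues(Rm.T)[0],t,np.array(c['intrinsics']),np.array(c['dist']))[0][:,0]
E
python3 - <<'E'
from h import *
s=ctrl.sense(); print({k:np.round(v,3) for k,v in s.items()})
for c in ['scene','side','wrist']:
    cap(c,c+'0.png'); p=imaging.camera_params(c); print(c,np.round(p['xyz'],1),np.round(p['rotation'],3).tolist(),np.round(p['intrinsics'],1).tolist())
    for t in ['feeder','wheel_hub','pawl_pivot','pawl_nose','pawl_bar','post0','post1','post2','post3']:
        r=nets.landmark_of(c,t); print(t,[(np.round(x['position'],1).tolist(),round(x['p'],2)) for x in r[:3]])
print(ctrl.sense()['time'])
E
```

```text
{'time': np.float64(0.0), 'q': array([ 0.263,  0.502, -0.427,  1.551,  0.221,  1.138, -0.21 ]), 'joint_vel': array([-0.001, -0.   , -0.   ,  0.001,  0.   , -0.002, -0.   ]), 'joint_torque': array([-0.0000e+00, -5.6660e+01, -5.8160e+00, -2.7911e+01, -6.9000e-02,
        3.1000e-02,  0.0000e+00]), 'tool_pos': array([ 6.49273e+02, -2.50000e-02,  2.25645e+02]), 'tool_rot': array([ 1.208,  1.211, -1.211]), 'force': array([-0.12 ,  0.626, -0.704]), 'wrist_torque': array([ 0.063, -0.062,  0.025]), 'width': np.float64(92.067)}
scene [1155.  -208.8  679.6] [-2.036, -1.219, 0.563] [[418.2, 0.0, 318.1], [0.0, 418.2, 198.2], [0.0, 0.0, 1.0]]
feeder [([563.2, -87.8, -2.3], 0.66)]
wheel_hub [([565.6, -91.0, 27.3], 0.63)]
pawl_pivot [([643.2, -51.0, 50.4], 0.51)]
pawl_nose [([586.8, -32.7, 35.7], 0.75), ([510.7, -246.8, -1.6], 0.37)]
pawl_bar [([616.5, -12.7, 83.5], 0.62)]
post0 [([565.7, -134.5, 69.9], 0.96), ([567.0, -41.4, 67.1], 0.77), ([518.2, -88.5, 67.9], 0.63)]
post1 [([565.7, -134.5, 69.9], 0.96), ([567.0, -41.4, 67.1], 0.77), ([518.2, -88.5, 67.9], 0.63)]
post2 [([565.7, -134.5, 69.9], 0.
[... 745 characters left out ...]
t3 [([566.3, -42.0, 67.7], 0.83), ([615.5, -87.6, 68.6], 0.82), ([563.8, -137.5, 66.0], 0.68)]
wrist [650.   78.  384.2] [2.853, 0.0, 0.001] [[360.0, 0.0, 319.1], [0.0, 360.0, 203.2], [0.0, 0.0, 1.0]]
feeder [([569.3, -92.0, -1.3], 0.74)]
wheel_hub [([565.2, -88.1, 28.3], 0.86)]
pawl_pivot [([644.4, -50.8, 45.7], 0.56), ([615.8, -11.7, 78.8], 0.16)]
pawl_nose [([587.1, -27.5, 31.4], 0.78)]
pawl_bar [([615.2, -10.3, 80.8], 0.86)]
post0 [([617.1, -84.2, 68.1], 0.91), ([561.8, -37.8, 70.3], 0.8)]
post1 [([617.1, -84.2, 68.1], 0.91), ([561.8, -37.8, 70.3], 0.8)]
post2 [([617.1, -84.2, 68.1], 0.91), ([561.8, -37.8, 70.3], 0.8)]
post3 [([617.1, -84.2, 68.1], 0.91), ([561.8, -37.8, 70.3], 0.8)]
1.5
```

```bash
cat >> h.py <<'E'
HUB=np.array([565.8,-88.3]); YAW=np.radians(-19.2)
def F(p,hub=None,yaw=None):
    hub=HUB if hub is None else hub; yaw=YAW if yaw is None else yaw
    p=np.atleast_2d(np.array(p,float)); c,s=np.cos(yaw),np.sin(yaw)
    return np.c_[hub[0]+c*p[:,0]-s*p[:,1],hub[1]+s*p[:,0]+c*p[:,1],p[:,2]]
E
python3 - <<'E'
from h import *
from scipy.optimize import least_squares
obs=[((0,0),(565.2,-88.1)),((62,62),(643.2,-51.3)),((0,62),(586,-28.5)),((22,88),(615.8,-11.5))]
f=lambda x: np.concatenate([F([*a,0],x[:2],x[2])[0,:2]-b for a,b in obs])
r=least_squares(f,[565,-88,-.33]);print(r.x,np.degrees(r.x[2]),r.fun.round(1))
for b in [(565.7,-135.5),(566,-41.5),(518.2,-88.5),(616.5,-86)]:
    d=np.array(b)-r.x[:2];print(np.degrees(np.arctan2(d[1],d[0])-r.x[2]),np.hypot(*d))
HUBx=r.x
for n in ['scene','side','wrist']:
    im=cv2.imread(f'pics/{n}0.png')
    P={'hub':(0,0,30),'piv':(62,62,50),'nose':(0,62,32),'bar':(22,88,80),'end':(22,110,80),'c1':(98,112,12),'c2':(-86,112,12),'c3':(-86,-86,12),'c4':(98,-86,12)}
    for k,p in P.items():
        u=proj(n,F(p,HUBx[:2],HUBx[2]))[0]
        cv2.circle(im,(int(u[0]),int(u[1])),2,(0,0,255),-1)
    cv2.imwrite(f'pics/{n}0o.png',im)
for t in ['jar','wrist_rest','stapler','note_block','mug','eraser']:
    r=nets.landmark_of('scene',t); print(t,[(np.round(x['position'],0).tolist(),round(x['p'],2)) for x in r[:1]])
E
```

```text
[ 5.64621996e+02 -8.74113265e+01 -3.50648131e-01] -20.090657995344277 [-0.6  0.7  0.9  0.8 -0.1 -0.7 -0.3 -0.8]
-68.62515730418453 48.10075483974647
108.37147178175407 45.93200182742616
-158.5659062760943 46.4347598136178
21.648989138515944 51.897197858763136
jar [([615.0, -13.0, 84.0], 0.73)]
wrist_rest [([392.0, -125.0, -4.0], 0.56)]
stapler [([715.0, -152.0, -0.0], 0.73)]
note_block [([512.0, -246.0, -1.0], 0.91)]
mug [([606.0, 124.0, -1.0], 0.93)]
eraser [([741.0, -13.0, -1.0], 0.64)]
```

View pics/scene0o.png

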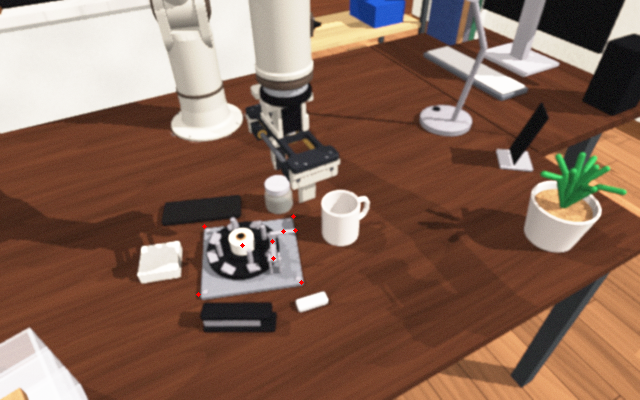

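View pics/side0o.png

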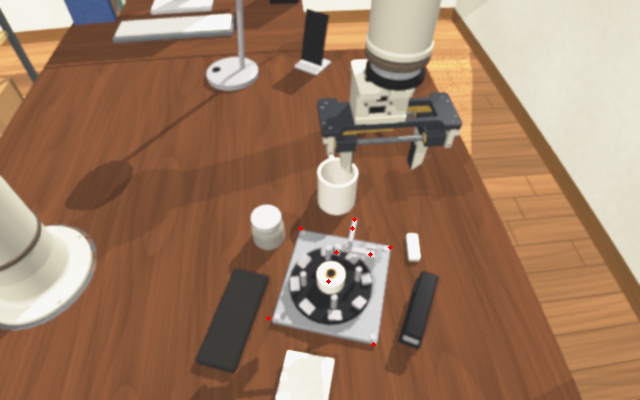

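View pics/wrist0o.png

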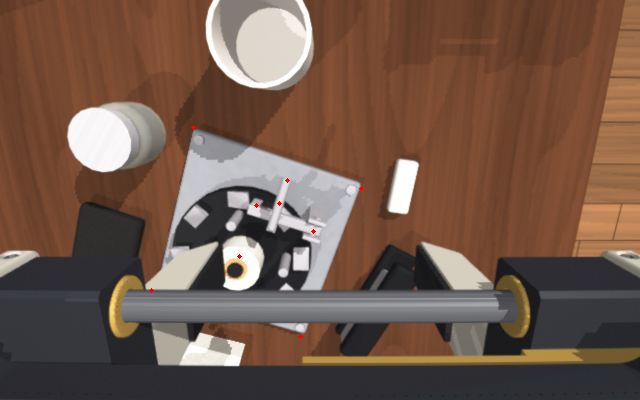

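```bash
cat >> h.py <<'E'
HUB=np.array([564.8,-87.5]); YAW=np.radians(-20.0)
def inF(p):
    d=np.array(p[:2])-HUB;c,s=np.cos(YAW),np.sin(YAW)
    return np.array([c*d[0]+s*d[1],-s*d[0]+c*d[1],p[2]])
def st():
    s=ctrl.sense();Rm=R.from_rotvec(s['tool_rot']).as_matrix()
    Rf=R.from_euler('z',-YAW).as_matrix()
    print('t',round(float(s['time']),2),'tcpF',inF(s['tool_pos']).round(1),'forceF',(Rf@s['force']).round(2),'w',round(float(s['width']),1),'jawdir',np.degrees(np.arctan2(Rm[1,1],Rm[0,1])).round(2),'tilt',Rm[:,0].round(3))
    return s,Rm
def go(p):
    s,Rm=st(); T=F(p)[0]; d=T-np.array(s['tool_pos']); print('tool d',(Rm.T@d).round(1), 'len',np.linalg.norm(d).round(1))
    return Rm
E
python3 - <<'E'
from h import *
Rm=go([-15,92,110]); print(Rm.round(2).tolist()); print(F([-15,92,0]))
# rotated: final orient = jaw at -20deg
Rt=R.from_euler('z',-20,degrees=True).as_matrix()@Rm
print('rotvec tool',R.from_matrix(Rm.T@Rt).as_rotvec())
E
```

```text
t 1.8 tcpF [ 50.1 111.4 226.7] forceF [ 0.29 -0.52 -0.57] w 91.5 jawdir 0.0 tilt [ 0.  0. -1.]
tool d [116.7 -67.8  -4.1] len 135.1
[[0.0, 1.0, 0.0], [0.0, 0.0, -1.0], [-1.0, 0.0, -0.0]]
[[582.17046387   4.08202326   0.        ]]
rotvec tool [ 3.49065850e-01 -1.78536718e-05  9.26520773e-06]
```

```bash
python3 -m pendant '[{"dy":-0.034,"wx":0.175},{"dy":-0.034,"wx":0.174},{"dx":0.04},{"dx":0.03},{}]' 1 20
python3 - <<'E'
from h import *
cap('side','side1.png');cap('scene','scene1.png');cap('wrist','wrist1.png')
go([-17,92,70])
for c in ['wrist','side']:
  for t in ['wheel_hub','pawl_pivot','pawl_nose','pawl_bar','post0']:
    r=nets.landmark_of(c,t); print(c,t,[(inF(x['position']).round(1).tolist(),round(x['p'],2)) for x in r[:3]])
E
```

```text
t 1.95 tcpF [ 50.1 111.4 226.8] forceF [-0.28  0.24  0.13] w 91.9 jawdir 0.0 tilt [ 0.  0. -1.]
tool d [156.8 -69.7  -4.7] len 171.6
wrist wheel_hub [([-0.3, 3.4, 27.6], 0.68)]
wrist pawl_pivot [([62.6, 63.3, 51.1], 0.75)]
wrist pawl_nose [([-1.7, 63.0, 30.8], 0.68)]
wrist pawl_bar [([20.5, 90.9, 77.8], 0.91)]
wrist post0 [([-19.4, 42.0, 66.5], 0.58), ([45.7, 22.5, 67.8], 0.56)]
side wheel_hub [([0.8, -2.3, 29.7], 0.81), ([-35.7, 208.4, 1.2], 0.26)]
side pawl_pivot [([65.1, 61.7, 51.6], 0.9)]
side pawl_nose [([15.7, -45.7, 65.8], 0.75), ([-2.1, 63.0, 27.9], 0.62)]
side pawl_bar [([20.7, 89.0, 81.3], 0.56)]
side post0 [([16.0, -47.9, 69.6], 0.72), ([-46.4, -15.5, 71.8], 0.7), ([-11.7, 43.4, 67.5], 0.63)]invalid input at $[0]: expected keys dx, dy, dz, wx, wy, wz
```

View pics/wrist1.png

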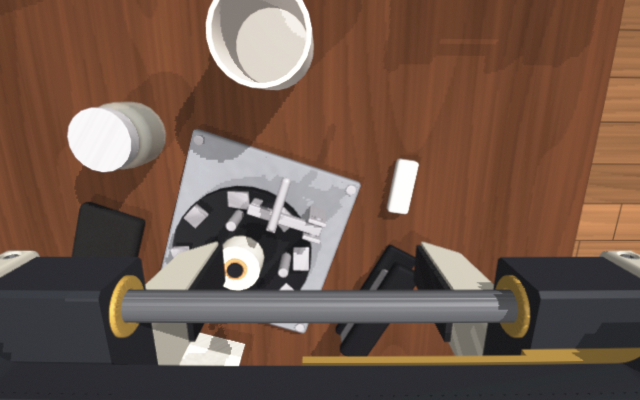

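View pics/side1.png

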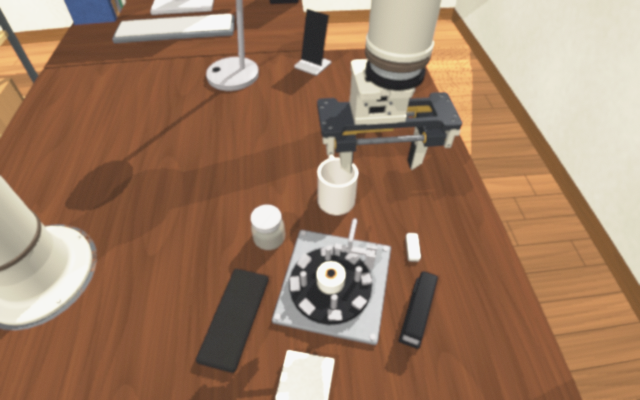

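The call was refused because every row must have all six keys, so the arm hasn't moved. The views show an unobstructed pawl bar (wrist ~(280,205)), and the feeder frame agrees with the nets.

```bash
python3 -m pendant '[{"dx":0,"dy":-0.034,"dz":0,"wx":0.175,"wy":0,"wz":0},{"dx":0,"dy":-0.034,"dz":0,"wx":0.174,"wy":0,"wz":0},{"dx":0.04,"dy":0,"dz":0,"wx":0,"wy":0,"wz":0},{"dx":0.03,"dy":0,"dz":0,"wx":0,"wy":0,"wz":0},{"dx":0,"dy":0,"dz":0,"wx":0,"wy":0,"wz":0}]' 1 20
python3 - <<'E'
from h import *
cap('side','side2.png');cap('wrist','wrist2.png')
go([-17,92,70])
E
```

```text
time: 3.08
tool_pos: [580.5, 5.8, 154.6]
tool_rot: [1.458, 1.027, -1.466]
force: [-0.3, -0.4, 0.5]
width: 46.6
t 3.17 tcpF [-14.9  94.3 157.4] forceF [0.71 0.53 0.69] w 38.2 jawdir -19.99 tilt [ 0.001  0.    -1.   ]
tool d [87.4 -2.1  2.3] len 87.5
```

View pics/wrist2.png

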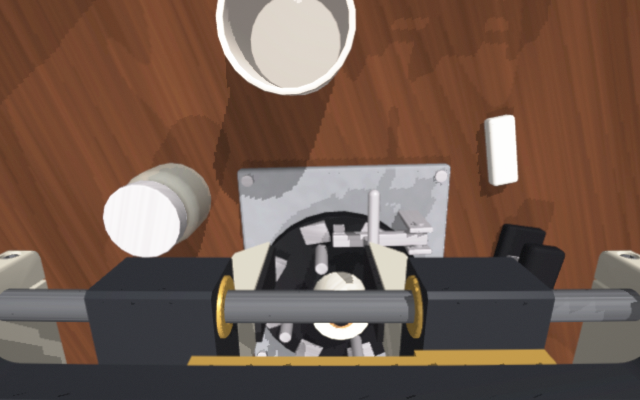

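View pics/side2.png

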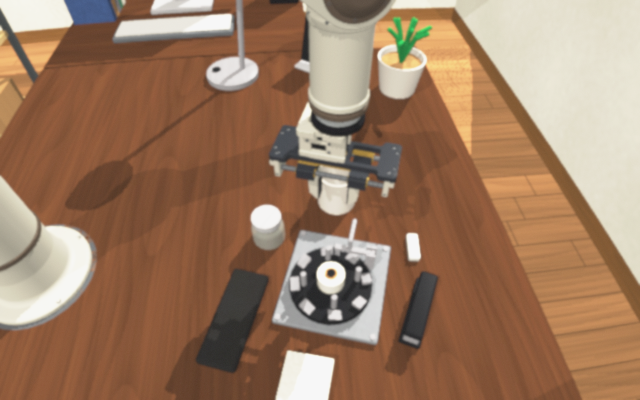

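```bash
python3 -m pendant '[{"dx":0.03,"dy":-0.002,"dz":0.002,"wx":0,"wy":0,"wz":0},{"dx":0.03,"dy":0,"dz":0,"wx":0,"wy":0,"wz":0},{"dx":0.025,"dy":0,"dz":0,"wx":0,"wy":0,"wz":0},{"dx":0,"dy":0,"dz":0,"wx":0,"wy":0,"wz":0}]'
python3 - <<'E'
from h import *
go([10,92,70])
cap('wrist','wrist3.png')
st();st()
E
```

```text
time: 3.68
tool_pos: [579.7, 4.7, 71.5]
tool_rot: [1.461, 1.024, -1.463]
force: [-0.0, 0.4, 0.1]
width: 1.4
t 3.67 tcpF [-17.6  91.8  71.5] forceF [-0.19  0.38  0.08] w 1.4 jawdir -20.0 tilt [-0.001  0.    -1.   ]
tool d [ 1.4 27.6 -0.2] len 27.6
t 3.73 tcpF [-16.7  92.2  72.6] forceF [ 0.59 -0.17 -0.06] w 0.6 jawdir -20.0 tilt [ 0.001  0.    -1.   ]
t 3.73 tcpF [-16.7  92.2  72.6] forceF [ 0.59 -0.17 -0.06] w 0.6 jawdir -20.0 tilt [ 0.001  0.    -1.   ]
```

View pics/wrist3.png

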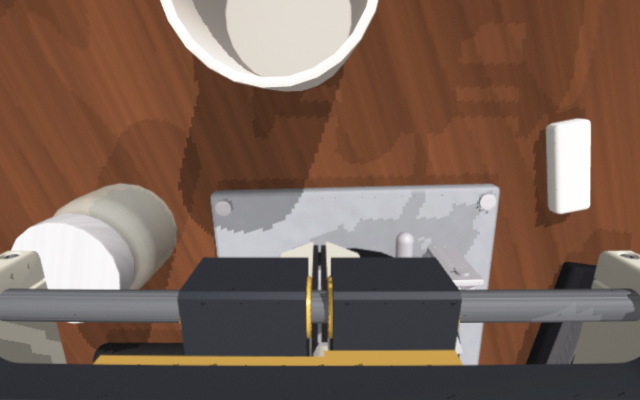

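```bash
python3 -m pendant '[{"dx":0.001,"dy":0.008,"dz":0,"wx":0,"wy":0,"wz":0},{"dx":0,"dy":0.006,"dz":0,"wx":0,"wy":0,"wz":0},{"dx":0,"dy":0.005,"dz":0,"wx":0,"wy":0,"wz":0},{"dx":0,"dy":0.005,"dz":0,"wx":0,"wy":0,"wz":0}]'
python3 - <<'E'
from h import *
st()
cap('scene','s4.png'); cap('wrist','wrist4.png');cap('side','side4.png')
for c in ['wrist','side','scene']:
    r=nets.landmark_of(c,'pawl_bar'); print(c,[(inF(x['position']).round(1).tolist(),round(x['p'],2)) for x in r[:3]])
im=cv2.imread('pics/s4.png')[150:310,140:400];a=cv2.resize(im,None,fx=3,fy=3,interpolation=cv2.INTER_CUBIC);cv2.imwrite('pics/s4c.png',a)
im=cv2.imread('pics/side4.png')[180:360,230:450];a=cv2.resize(im,None,fx=3,fy=3,interpolation=cv2.INTER_CUBIC);cv2.imwrite('pics/side4c.png',a)
E
```

```text
time: 4.22
tool_pos: [599.7, -2.0, 71.1]
tool_rot: [1.458, 1.029, -1.466]
force: [-16.9, 5.4, 18.0]
width: 0.6
t 4.22 tcpF [ 3.5 92.3 71.1] forceF [-17.68  -0.72  18.05] w 0.6 jawdir -19.96 tilt [-0.006  0.001 -1.   ]
wrist []
side [([22.7, 85.9, 80.3], 0.8)]
scene [([-0.9, -0.8, -4.6], 0.69), ([20.3, 86.1, 83.6], 0.66)]
```

View pics/s4c.png

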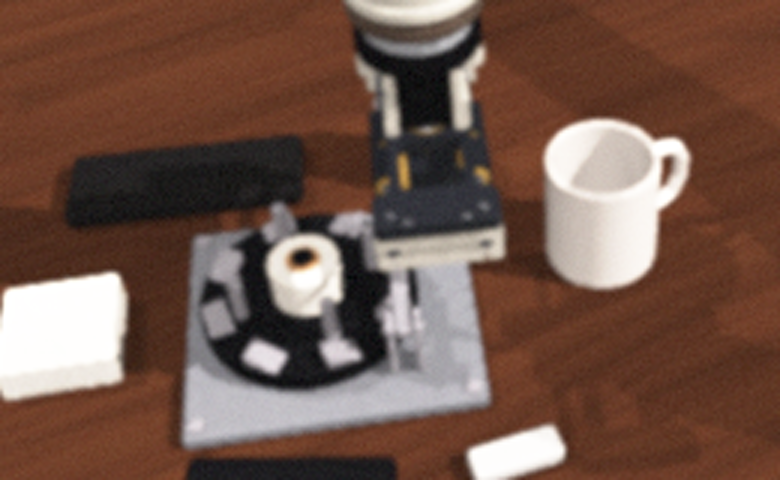

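View pics/side4c.png

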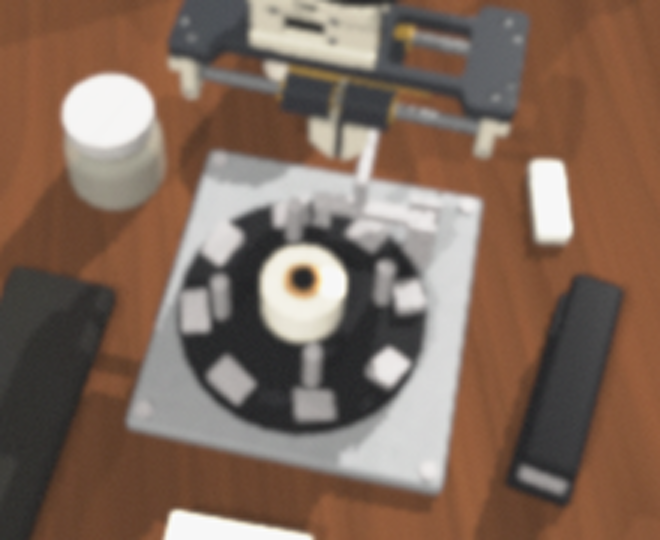

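```bash
python3 -m pendant '[{"dx":0.003,"dy":-0.005,"dz":0,"wx":0,"wy":0,"wz":0},{"dx":-0.004,"dy":0.0032,"dz":0,"wx":0,"wy":0,"wz":0},{"dx":-0.004,"dy":0.0035,"dz":0,"wx":0,"wy":0,"wz":0},{"dx":0,"dy":0,"dz":0,"wx":0,"wy":0,"wz":0}]'
python3 - <<'E'
from h import *
st()
cap('side','side5.png')
r=nets.landmark_of('side','pawl_bar'); print([(inF(x['position']).round(1).tolist(),round(x['p'],2)) for x in r[:3]])
E
```

```text
time: 5.03
tool_pos: [603.5, -3.9, 75.9]
tool_rot: [1.461, 1.025, -1.463]
force: [-5.9, 1.2, 5.4]
width: 0.6
t 5.03 tcpF [ 7.8 91.8 75.9] forceF [-5.95 -0.88  5.43] w 0.6 jawdir -20.0 tilt [-0.002  0.    -1.   ]
[([23.8, 89.8, 82.7], 0.81)]
```

```bash
python3 -m pendant '[{"dx":-0.003,"dy":0.0038,"dz":0,"wx":0,"wy":0,"wz":0},{"dx":-0.0027,"dy":0.0042,"dz":0,"wx":0,"wy":0,"wz":0},{"dx":-0.0023,"dy":0.0044,"dz":0,"wx":0,"wy":0,"wz":0},{"dx":0,"dy":0,"dz":0,"wx":0,"wy":0,"wz":0}]'
python3 - <<'E'
from h import *
st()
cap('side','side6.png');cap('scene','s6.png')
for c in ['side','scene']:
  for t in ['pawl_bar','pawl_nose']:
    r=nets.landmark_of(c,t); print(c,t,[(inF(x['position']).round(1).tolist(),round(x['p'],2)) for x in r[:3]])
im=cv2.imread('pics/s6.png')[150:310,140:400];a=cv2.resize(im,None,fx=3,fy=3,interpolation=cv2.INTER_CUBIC);cv2.imwrite('pics/s6c.png',a)
im=cv2.imread('pics/side6.png')[180:360,230:450];a=cv2.resize(im,None,fx=3,fy=3,interpolation=cv2.INTER_CUBIC);cv2.imwrite('pics/side6c.png',a)
E
```

```text
time: 5.62
tool_pos: [611.7, -6.3, 84.2]
tool_rot: [1.456, 1.03, -1.468]
force: [-16.8, 4.8, 17.9]
width: 0.6
t 5.62 tcpF [16.3 92.3 84.2] forceF [-17.4   -1.27  17.9 ] w 0.6 jawdir -19.93 tilt [-0.009  0.001 -1.   ]
side pawl_bar [([30.0, 90.2, 89.5], 0.77), ([4.0, 3.6, 31.8], 0.55)]
side pawl_nose [([59.1, 61.2, 51.4], 0.68), ([-4.3, 65.0, 46.2], 0.63), ([31.4, 92.1, 90.7], 0.43)]
scene pawl_bar [([33.5, 88.3, 91.6], 0.55)]
scene pawl_nose [([-4.2, 60.8, 44.9], 0.59), ([49.9, 16.9, 65.9], 0.4)]
```

View pics/s6c.png

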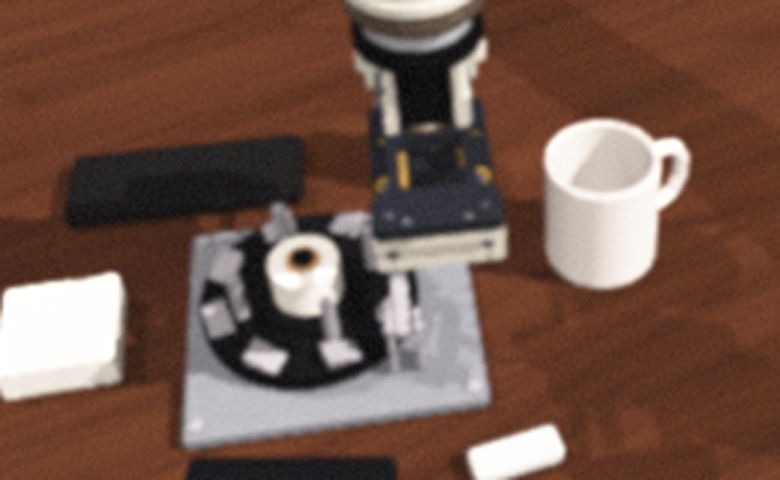

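View pics/side6c.png

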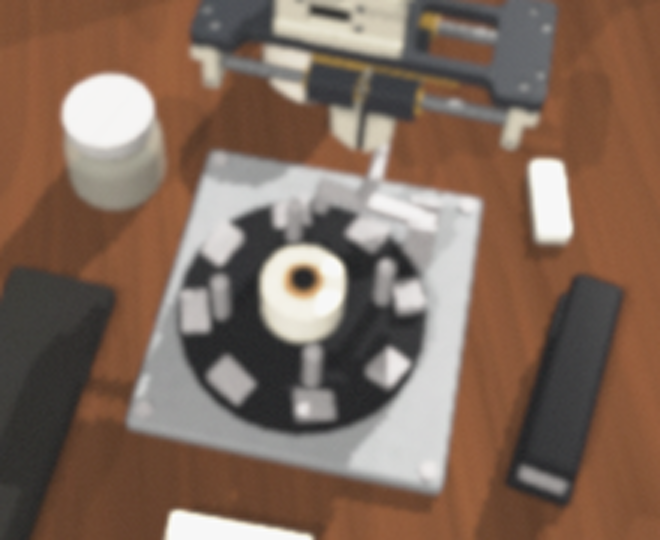

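```bash
python3 -m pendant '[{"dx":-0.003,"dy":0,"dz":0,"wx":0,"wy":0,"wz":0},{"dx":-0.003,"dy":0.002,"dz":0,"wx":0,"wy":0,"wz":0},{"dx":-0.002,"dy":0.003,"dz":0,"wx":0,"wy":0,"wz":0},{"dx":0,"dy":0,"dz":0,"wx":0,"wy":0,"wz":0}]'
python3 - <<'E'
from h import *
st()
cap('side','side7.png');cap('scene','s7.png')
for c in ['side','scene']:
  for t in ['pawl_bar','pawl_nose']:
    r=nets.landmark_of(c,t); print(c,t,[(inF(x['position']).round(1).tolist(),round(x['p'],2)) for x in r[:3]])
E
```

```text
time: 6.42
tool_pos: [621.5, -10.1, 92.2]
tool_rot: [1.463, 1.022, -1.46]
force: [-2.1, 0.6, 5.1]
width: 0.4
t 6.42 tcpF [26.8 92.1 92.2] forceF [-2.15 -0.17  5.13] w 0.4 jawdir -20.02 tilt [ 0.002  0.    -1.   ]
side pawl_bar [([38.5, 91.8, 98.2], 0.84)]
side pawl_nose [([-2.5, 64.0, 62.1], 0.95), ([1.7, 1.9, 29.0], 0.49)]
scene pawl_bar [([40.1, 85.8, 97.2], 0.42)]
scene pawl_nose [([-1.4, 58.2, 60.5], 0.47)]
```

```bash
python3 -m pendant '[{"dx":0,"dy":-0.008,"dz":0,"wx":0,"wy":0,"wz":0},{"dx":-0.04,"dy":0,"dz":0,"wx":0,"wy":0,"wz":0},{"dx":0,"dy":0.008,"dz":0.045,"wx":0,"wy":0,"wz":0},{"dx":0,"dy":0.013,"dz":0.047,"wx":0,"wy":0,"wz":0},{"dx":0,"dy":0.013,"dz":0.046,"wx":0,"wy":0,"wz":0},{"dx":0,"dy":0,"dz":0,"wx":0,"wy":0,"wz":0}]'
python3 - <<'E'
from h import *
cap('side','side8.png');cap('scene','s8.png');cap('wrist','wrist8.png')
for c in ['side','scene','wrist']:
  for t in ['pawl_bar','pawl_nose','post0']:
    r=nets.landmark_of(c,t); print(c,t,[(inF(x['position']).round(1).tolist(),round(x['p'],2)) for x in r[:4]])
go([54,-46,50])
im=cv2.imread('pics/side8.png')[180:360,230:450];a=cv2.resize(im,None,fx=3,fy=3,interpolation=cv2.INTER_CUBIC);cv2.imwrite('pics/side8c.png',a)
E
```

```text
time: 7.48
tool_pos: [595.7, -155.4, 130.9]
tool_rot: [1.464, 1.016, -1.47]
force: [-0.7, 0.7, -0.3]
width: 0.4
side pawl_bar []
side pawl_nose []
side post0 [([15.6, -49.6, 66.6], 0.91)]
scene pawl_bar [([165.7, -10.7, -0.4], 0.55), ([39.9, 89.9, 98.4], 0.53), ([0.3, -2.6, 28.4], 0.24)]
scene pawl_nose [([-1.7, 56.5, 60.9], 0.87)]
scene post0 [([20.0, -44.3, 69.6], 0.88), ([46.9, 16.0, 68.7], 0.68), ([-11.9, 42.9, 66.4], 0.63), ([-43.3, -14.8, 69.9], 0.58)]
wrist pawl_bar []
wrist pawl_nose [([-4.7, 63.4, 60.5], 0.94)]
wrist post0 [([-19.5, 42.8, 67.0], 0.75), ([-45.8, -17.1, 69.2], 0.75), ([19.4, -43.8, 68.2], 0.59), ([46.7, 20.1, 66.8], 0.59)]
t 8.07 tcpF [ 51.7 -45.7 131.7] forceF [ 0.28 -0.23 -0.24] w 0.8 jawdir -19.96 tilt [ 0.  0. -1.]
tool d [81.7  2.2  0.3] len 81.8
```

View pics/side8c.png

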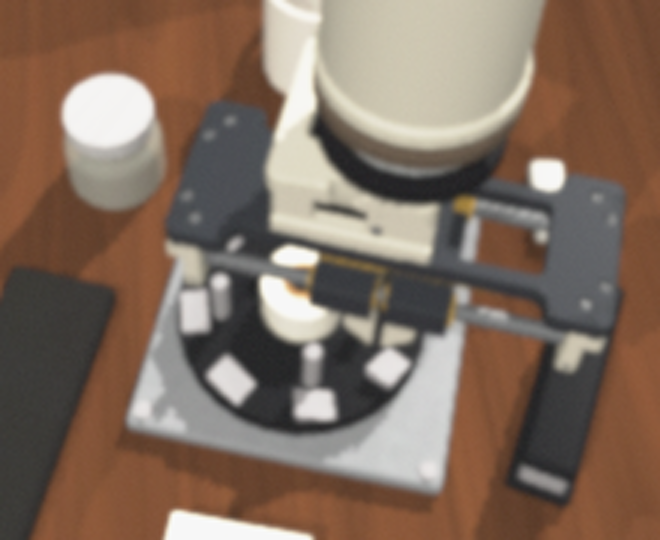

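View pics/wrist8.png

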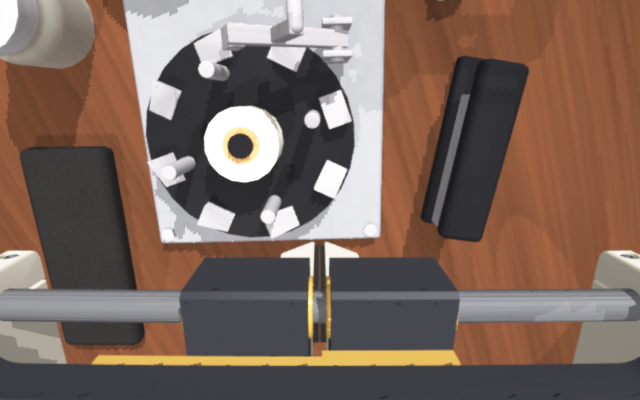

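```bash
python3 -m pendant '[{"dx":0.035,"dy":0.002,"dz":0,"wx":0,"wy":0,"wz":0},{"dx":0.03,"dy":0,"dz":0,"wx":0,"wy":0,"wz":0},{"dx":0.016,"dy":0,"dz":0,"wx":0,"wy":0,"wz":0},{"dx":0,"dy":-0.005,"dz":0,"wx":0,"wy":0,"wz":0},{"dx":0,"dy":-0.005,"dz":0,"wx":0,"wy":0,"wz":0},{"dx":0,"dy":-0.005,"dz":0,"wx":0,"wy":0,"wz":0},{"dx":0,"dy":-0.005,"dz":0,"wx":0,"wy":0,"wz":0}]'
python3 - <<'E'
from h import *
st()
cap('side','side9.png');cap('scene','s9.png')
for c in ['side','scene']:
  for t in ['pawl_nose','post0']:
    r=nets.landmark_of(c,t); print(c,t,[(inF(x['position']).round(1).tolist(),round(x['p'],2)) for x in r[:4]])
st()
im=cv2.imread('pics/side9.png')[180:360,230:450];a=cv2.resize(im,None,fx=3,fy=3,interpolation=cv2.INTER_CUBIC);cv2.imwrite('pics/side9c.png',a)
E
```

```text
time: 8.95
tool_pos: [581.8, -143.3, 52.1]
tool_rot: [1.462, 1.02, -1.459]
force: [1.3, -2.0, 0.5]
width: 0.5
t 8.95 tcpF [ 35.1 -46.6  52.1] forceF [ 1.89 -1.44  0.52] w 0.5 jawdir -20.01 tilt [ 0.003 -0.002 -1.   ]
side pawl_nose []
side post0 [([13.0, -49.8, 67.2], 0.77), ([48.2, 13.5, 67.3], 0.68), ([-47.3, -10.0, 68.8], 0.59)]
scene pawl_nose [([0.0, 58.7, 61.5], 0.84)]
scene post0 [([-8.5, 46.5, 66.9], 0.92), ([11.2, -43.0, 69.8], 0.78), ([51.0, 12.3, 66.3], 0.76), ([-43.9, -11.4, 68.2], 0.61)]
t 9.25 tcpF [ 34.1 -46.   51. ] forceF [ 1.63 -0.6   1.03] w 0.4 jawdir -19.99 tilt [ 0.001  0.    -1.   ]
```

View pics/side9c.png

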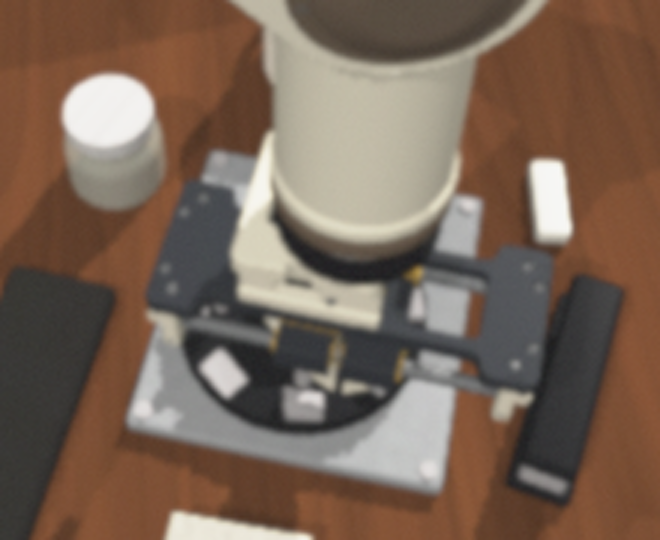

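```bash
python3 -m pendant '[{"dx":0,"dy":-0.006,"dz":0,"wx":0,"wy":0,"wz":0},{"dx":0,"dy":-0.006,"dz":0,"wx":0,"wy":0,"wz":0},{"dx":0,"dy":-0.006,"dz":0,"wx":0,"wy":0,"wz":0},{"dx":0,"dy":-0.005,"dz":0,"wx":0,"wy":0,"wz":0},{"dx":0,"dy":0,"dz":0,"wx":0,"wy":0,"wz":0}]'
python3 - <<'E'
from h import *
st()
cap('side','side10.png');cap('scene','s10.png');cap('wrist','w10.png')
for c in ['side','scene','wrist']:
  for t in ['pawl_nose','post0']:
    r=nets.landmark_of(c,t); print(c,t,[(inF(x['position']).round(1).tolist(),round(x['p'],2)) for x in r[:4]])
    if t=='post0':
      for x in r:
        p=inF(x['position']); a=np.degrees(np.arctan2(p[1],p[0])); q=(-67.5-a+45)%90-45; print('  q mod90 deg',q.round(1))
st()
im=cv2.imread('pics/s10.png')[150:310,140:400];a=cv2.resize(im,None,fx=3,fy=3,interpolation=cv2.INTER_CUBIC);cv2.imwrite('pics/s10c.png',a)
E
```

```text
time: 9.88
tool_pos: [558.3, -133.7, 50.6]
tool_rot: [1.461, 1.025, -1.462]
force: [-0.0, 0.6, -0.1]
width: 0.7
t 9.88 tcpF [  9.7 -45.7  50.6] forceF [-0.26  0.58 -0.12] w 0.7 jawdir -19.96 tilt [-0.001  0.001 -1.   ]
side pawl_nose []
side post0 [([43.6, -11.6, 68.9], 0.92), ([-14.3, -44.8, 67.2], 0.57)]
  q mod90 deg 37.4
  q mod90 deg 40.2
scene pawl_nose [([0.5, 56.5, 64.1], 0.74)]
scene post0 [([-15.5, -47.6, 69.9], 0.96), ([-46.2, 12.7, 67.3], 0.87), ([16.2, 46.8, 65.1], 0.79), ([47.5, -15.1, 67.6], 0.76)]
  q mod90 deg 40.5
  q mod90 deg 37.8
  q mod90 deg 41.5
  q mod90 deg 40.1
wrist pawl_nose [([-3.3, 67.2, 60.8], 0.87)]
wrist post0 [([10.5, 42.7, 71.9], 0.89), ([-44.3, 11.4, 70.2], 0.74), ([46.8, -8.9, 66.8], 0.63)]
  q mod90 deg 36.4
  q mod90 deg 37.0
  q mod90 deg 33.3
t 10.32 tcpF [ 10.7 -46.1  50.6] forceF [-0.39 -0.23 -0.01] w 0.7 jawdir -20.0 tilt [-0.  0. -1.]
```

View pics/s10c.png

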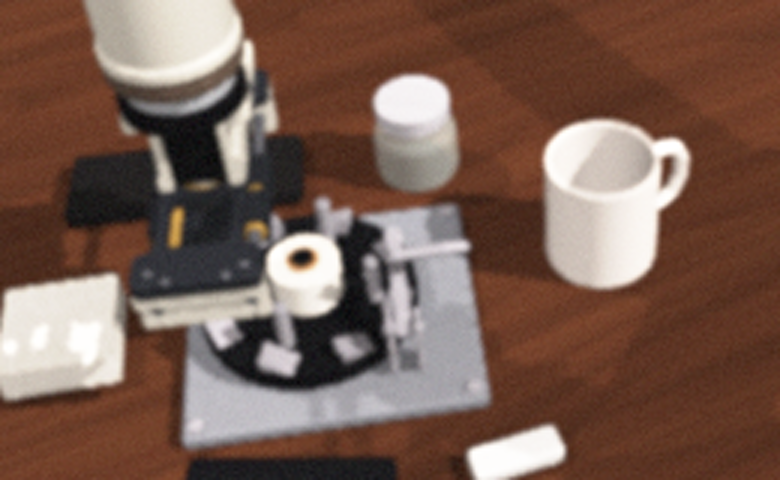

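```bash
python3 -m pendant '[{"dx":0,"dy":-0.003,"dz":0,"wx":0,"wy":0,"wz":0},{"dx":0,"dy":-0.0025,"dz":0,"wx":0,"wy":0,"wz":0},{"dx":0,"dy":0,"dz":0,"wx":0,"wy":0,"wz":0},{"dx":0,"dy":0.005,"dz":0,"wx":0,"wy":0,"wz":0},{"dx":0,"dy":0.02,"dz":0,"wx":0,"wy":0,"wz":0},{"dx":-0.05,"dy":0.01,"dz":0,"wx":0,"wy":0,"wz":0},{"dx":-0.05,"dy":0.01,"dz":0.02,"wx":0,"wy":0,"wz":0},{"dx":0,"dy":0,"dz":0,"wx":0,"wy":0,"wz":0}]'
python3 - <<'E'
from h import *
st();Q=[]
cap('side','side11.png');cap('scene','s11.png');cap('wrist','w11.png')
for c in ['side','scene','wrist']:
  for t in ['pawl_nose','post0']:
    r=nets.landmark_of(c,t); print(c,t,[(inF(x['position']).round(1).tolist(),round(x['p'],2)) for x in r[:4]])
    if t=='post0':
      for x in r:
        p=inF(x['position']); a=np.degrees(np.arctan2(p[1],p[0])); q=(-67.5-a)%90; Q.append(q)
print(np.round(Q,1),np.mean(Q),np.median(Q))
im=cv2.imread('pics/side11.png')[180:360,230:450];a=cv2.resize(im,None,fx=3,fy=3,interpolation=cv2.INTER_CUBIC);cv2.imwrite('pics/side11c.png',a)
E
```

```text
time: 11.32
tool_pos: [592.7, -170.4, 155.2]
tool_rot: [1.466, 1.013, -1.458]
force: [0.0, -0.2, -0.1]
width: 0.6
t 11.32 tcpF [ 54.5 -68.4 155.2] forceF [ 0.1  -0.2  -0.15] w 0.6 jawdir -20.19 tilt [ 0.008 -0.004 -1.   ]
side pawl_nose []
side post0 [([-44.4, 17.9, 72.8], 0.89), ([-19.6, -49.5, 68.0], 0.84), ([45.7, -15.0, 67.5], 0.62)]
scene pawl_nose [([-2.8, 55.5, 61.9], 0.86)]
scene post0 [([47.8, -19.9, 65.4], 0.94), ([-16.3, -44.4, 69.6], 0.88), ([-44.3, 16.7, 71.4], 0.72), ([21.0, 42.3, 66.1], 0.61)]
wrist pawl_nose [([-2.9, 62.9, 58.8], 0.67)]
wrist post0 [([-15.7, -44.2, 70.9], 0.82), ([47.7, -13.7, 63.8], 0.82), ([18.5, 45.0, 67.3], 0.82), ([-45.2, 17.2, 67.5], 0.65)]
[44.5 44.1 40.7 45.1 42.6 43.1 48.9 42.1 38.6 44.9 43.3] 43.4278954922436 43.30693137358307
```

View pics/w11.png

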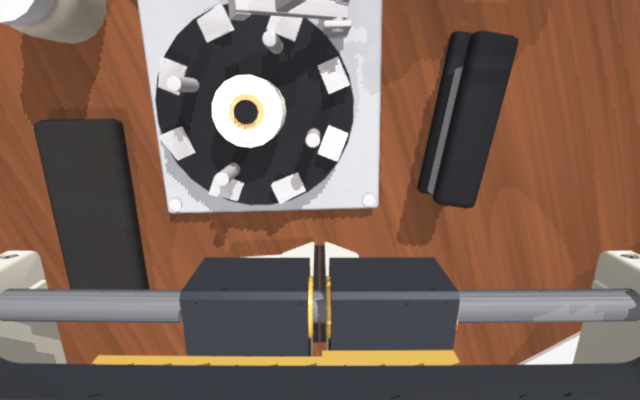

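View pics/side11c.png

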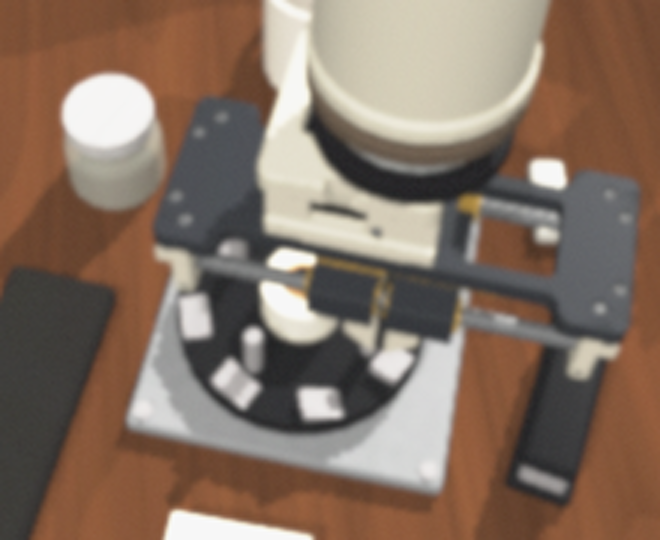

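```bash
python3 - <<'E'
from h import *
go([74,92,156])
E
python3 -m pendant '[{"dx":0,"dy":0.006,"dz":-0.04,"wx":0,"wy":0,"wz":0},{"dx":0,"dy":0.006,"dz":-0.04,"wx":0,"wy":0,"wz":0},{"dx":0,"dy":0.005,"dz":-0.04,"wx":0,"wy":0,"wz":0},{"dx":0,"dy":0,"dz":-0.04,"wx":0,"wy":0,"wz":0},{"dx":0,"dy":0,"dz":0,"wx":0,"wy":0,"wz":0}]'
python3 - <<'E'
from h import *
cap('side','side12.png');cap('scene','s12.png');cap('wrist','w12.png')
go([74,92,82])
for c in ['side','scene','wrist']:
    r=nets.landmark_of(c,'pawl_bar'); print(c,[(inF(x['position']).round(1).tolist(),round(x['p'],2)) for x in r[:4]])
E
```

```text
t 11.78 tcpF [ 49.5 -65.8 149.7] forceF [-0.04 -0.37 -0.05] w 0.7 jawdir -19.96 tilt [-0.002  0.001 -1.   ]
tool d [  -6.4   24.6 -157.8] len 159.8
time: 12.4
tool_pos: [660.7, -15.9, 150.4]
tool_rot: [1.459, 1.031, -1.455]
force: [0.5, -0.4, 1.2]
width: 0.2
t 12.55 tcpF [ 67.2  92.8 150.2] forceF [ 0.2  -0.73  0.34] w 0.5 jawdir -20.02 tilt [-0.001 -0.001 -1.   ]
tool d [68.2  6.9  0.7] len 68.5
side [([37.3, 90.4, 96.7], 0.75), ([44.6, -16.3, 68.0], 0.75)]
scene [([41.3, 87.2, 95.9], 0.78), ([1.9, 0.3, -0.8], 0.36)]
wrist [([38.5, 90.9, 95.6], 0.68), ([-38.6, 211.5, -0.6], 0.31)]
```

View pics/w12.png

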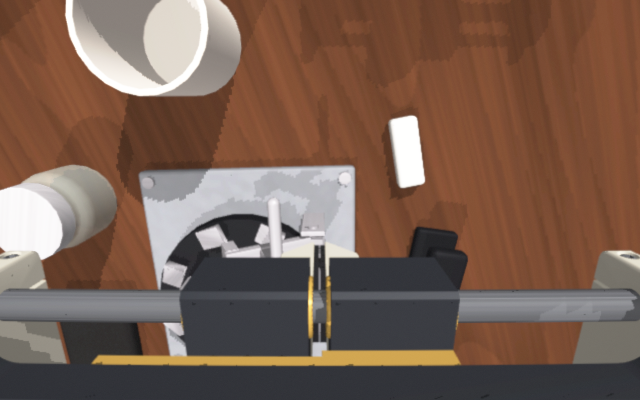

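```bash
python3 -m pendant '[{"dx":0.03,"dy":0.008,"dz":0,"wx":0,"wy":0,"wz":0},{"dx":0.034,"dy":0,"dz":0,"wx":0,"wy":0,"wz":0},{"dx":0,"dy":-0.007,"dz":0,"wx":0,"wy":0,"wz":0},{"dx":0,"dy":-0.007,"dz":0,"wx":0,"wy":0,"wz":0},{"dx":0.0025,"dy":-0.0045,"dz":0,"wx":0,"wy":0,"wz":0},{"dx":0.0035,"dy":-0.0042,"dz":0,"wx":0,"wy":0,"wz":0}]'
python3 - <<'E'
from h import *
st()
cap('scene','s13.png');cap('side','side13.png')
for c in ['side','scene']:
  for t in ['pawl_bar','pawl_nose']:
    r=nets.landmark_of(c,t); print(c,[(inF(x['position']).round(1).tolist(),round(x['p'],2)) for x in r[:2]])
st()
E
```

```text
time: 13.45
tool_pos: [647.4, -17.1, 82.4]
tool_rot: [1.463, 1.021, -1.459]
force: [-0.2, -0.8, 1.0]
width: 0.5
t 13.45 tcpF [53.5 94.4 82.4] forceF [ 0.11 -0.8   0.96] w 0.5 jawdir -19.99 tilt [ 0.003 -0.    -1.   ]
side [([34.1, 90.5, 93.6], 0.76), ([5.0, -169.9, 1.2], 0.2)]
side [([-4.7, 64.1, 50.5], 0.94), ([-43.4, 15.6, 69.4], 0.24)]
scene []
scene []
t 13.75 tcpF [52.8 93.9 80.9] forceF [ 0.44 -0.04 -0.11] w 0.5 jawdir -20.0 tilt [ 0. -0. -1.]
```

```bash
python3 -m pendant '[{"dx":0.0035,"dy":-0.004,"dz":0,"wx":0,"wy":0,"wz":0},{"dx":0.0035,"dy":-0.0035,"dz":0,"wx":0,"wy":0,"wz":0},{"dx":0.004,"dy":-0.003,"dz":0,"wx":0,"wy":0,"wz":0},{"dx":0,"dy":0,"dz":0,"wx":0,"wy":0,"wz":0}]'
python3 - <<'E'
from h import *
st()
cap('scene','s14.png');cap('side','side14.png')
for c in ['side','scene']:
  for t in ['pawl_bar','pawl_nose']:
    r=nets.landmark_of(c,t); print(c,[(inF(x['position']).round(1).tolist(),round(x['p'],2)) for x in r[:2]])
st()
E
```

```text
time: 14.25
tool_pos: [635.9, -13.5, 69.2]
tool_rot: [1.461, 1.024, -1.462]
force: [0.4, 0.1, 0.5]
width: 0.6
t 14.25 tcpF [41.5 93.8 69.2] forceF [0.36 0.22 0.55] w 0.6 jawdir -19.98 tilt [-0.001  0.    -1.   ]
side [([21.2, 88.3, 82.2], 0.82), ([165.2, -6.6, -4.4], 0.23)]
side [([0.6, 61.7, 28.3], 0.61), ([0.6, -0.5, 29.6], 0.48)]
scene []
scene [([-43.8, 18.9, 67.1], 0.16)]
t 14.55 tcpF [41.9 93.9 69.6] forceF [-0.22  0.43  0.48] w 0.5 jawdir -20.0 tilt [-0.  0. -1.]
```

```bash
python3 -m pendant '[{"dx":0.0015,"dy":-0.002,"dz":0,"wx":0,"wy":0,"wz":0},{"dx":0.0015,"dy":-0.002,"dz":0,"wx":0,"wy":0,"wz":0},{"dx":0,"dy":0,"dz":0,"wx":0,"wy":0,"wz":0}]'
python3 - <<'E'
from h import *
st()
cap('side','side15.png')
for t in ['pawl_bar','pawl_nose']:
    r=nets.landmark_of('side',t); print([(inF(x['position']).round(1).tolist(),round(x['p'],2)) for x in r[:2]])
E
```

```text
time: 14.92
tool_pos: [635.7, -13.2, 68.6]
tool_rot: [1.465, 1.019, -1.457]
force: [4.3, -1.5, 4.8]
width: 0.4
t 14.93 tcpF [41.2 94.  68.6] forceF [4.53 0.09 4.81] w 0.4 jawdir -20.03 tilt [ 0.006 -0.001 -1.   ]
[([19.0, 88.5, 78.1], 0.73), ([139.9, 126.1, -3.0], 0.5)]
[([-2.1, 60.8, 30.8], 0.86)]
```

```bash
python3 -m pendant '[{"dx":0.002,"dy":-0.002,"dz":0,"wx":0,"wy":0,"wz":0},{"dx":0.002,"dy":-0.002,"dz":0,"wx":0,"wy":0,"wz":0},{"dx":0,"dy":0,"dz":0,"wx":0,"wy":0,"wz":0}]'
python3 - <<'E'
from h import *
st()
E
python3 -m pendant '[{"dx":-0.003,"dy":0.006,"dz":0,"wx":0,"wy":0,"wz":0},{"dx":0,"dy":0.012,"dz":0,"wx":0,"wy":0,"wz":0},{"dx":-0.04,"dy":0.015,"dz":0,"wx":0,"wy":0,"wz":0},{"dx":-0.06,"dy":0,"dz":-0.02,"wx":0,"wy":0,"wz":0},{"dx":-0.05,"dy":0,"dz":-0.04,"wx":0,"wy":0,"wz":0},{"dx":0,"dy":0,"dz":0,"wx":0,"wy":0,"wz":0},{"dx":0,"dy":0,"dz":0,"wx":0,"wy":0,"wz":0}]'
python3 - <<'E'
from h import *
st();Q=[]
cap('side','side16.png');cap('scene','s16.png');cap('wrist','w16.png')
for c in ['side','scene','wrist']:
  for t in ['pawl_nose','pawl_bar','post0']:
    r=nets.landmark_of(c,t); print(c,t,[(inF(x['position']).round(1).tolist(),round(x['p'],2)) for x in r[:4]])
    if t=='post0':
      for x in r:
        p=inF(x['position']); a=np.degrees(np.arctan2(p[1],p[0])); q=(-67.5-a)%90; Q.append(q)
print(np.round(Q,1),np.mean(Q),np.median(Q))
im=cv2.imread('pics/side16.png')[180:360,230:450];a=cv2.resize(im,None,fx=3,fy=3,interpolation=cv2.INTER_CUBIC);cv2.imwrite('pics/side16c.png',a)
im=cv2.imread('pics/s16.png')[150:310,140:400];a=cv2.resize(im,None,fx=3,fy=3,interpolation=cv2.INTER_CUBIC);cv2.imwrite('pics/s16c.png',a)
E
```

```text
time: 15.45
tool_pos: [636.2, -12.7, 66.9]
tool_rot: [1.47, 1.013, -1.45]
force: [10.4, -3.5, 9.6]
width: 0.7
t 15.45 tcpF [41.5 94.7 66.9] forceF [11.01  0.3   9.62] w 0.7 jawdir -20.07 tilt [ 0.015 -0.001 -1.   ]
time: 16.32
tool_pos: [678.9, 32.7, 212.2]
tool_rot: [1.459, 1.025, -1.464]
force: [-0.2, -0.6, -0.6]
width: 0.5
t 16.32 tcpF [ 66.1 152.  212.2] forceF [ 0.04 -0.66 -0.61] w 0.5 jawdir -19.96 tilt [-0.003 -0.001 -1.   ]
side pawl_nose [([-2.2, 61.3, 32.1], 0.57)]
side pawl_bar [([21.0, 87.7, 81.9], 0.94)]
side post0 [([19.3, 45.3, 66.0], 0.89), ([46.7, -17.7, 69.7], 0.76), ([-44.0, 19.2, 69.6], 0.63), ([-18.0, -47.6, 66.5], 0.55)]
scene pawl_nose [([1.1, 58.7, 31.0], 0.54)]
scene pawl_bar [([22.2, 87.3, 83.4], 0.71), ([2.7, -169.6, -2.8], 0.46)]
scene post0 [([-42.7, 18.6, 69.7], 0.92), ([-17.1, -43.4, 69.4], 0.81), ([21.1, 45.6, 67.7], 0.75)]
wrist pawl_nose []
wrist pawl_bar [([21.0, 87.6, 77.5], 0.65)]
wrist post0 []
[45.5 43.3 46.1 43.2 46.  44.  47.3] 45.06393555768999 45.52506598911805
```

View pics/side16c.png

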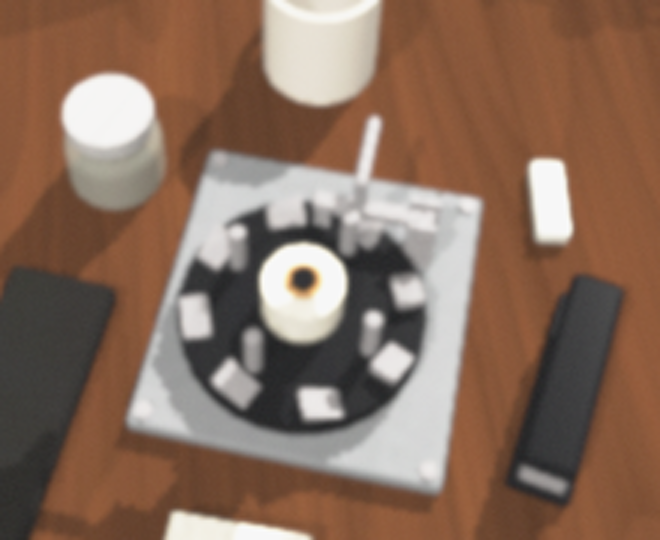

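View pics/s16c.png

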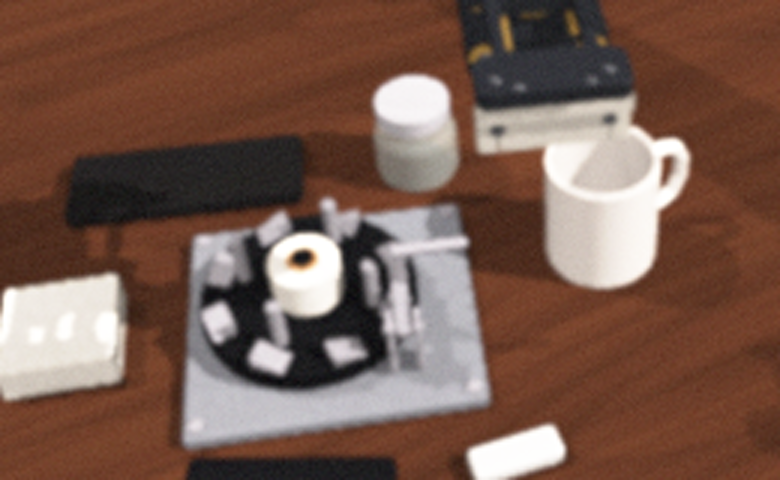

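View pics/w16.png

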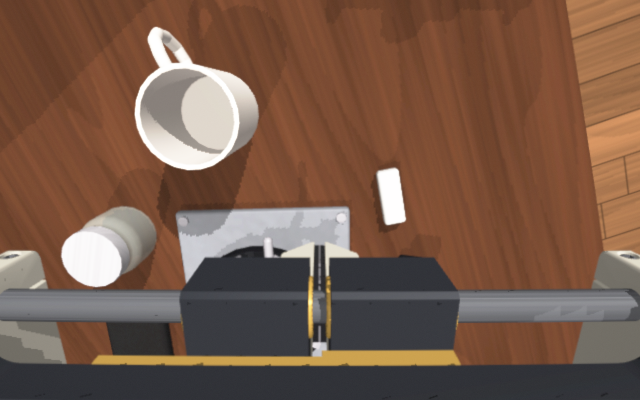

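Run:
```python
import cv2,numpy as np
for n,a,b,box in [('side','side1.png','side16.png',(205,265,315,395)),('scene','scene1.png','s16.png',(215,290,250,310))]:
    y0,y1,x0,x1=box
    A=cv2.imread('pics/'+a)[y0:y1,x0:x1];B=cv2.imread('pics/'+b)[y0:y1,x0:x1]
    D=cv2.absdiff(A,B)
    cv2.imwrite(f'pics/cmp_{n}.png',np.vstack([cv2.resize(q,None,fx=3.2,fy=3.2,interpolation=cv2.INTER_CUBIC) for q in (A,B,D)])[:600] if n=='side' else np.hstack([cv2.resize(q,None,fx=4,fy=4,interpolation=cv2.INTER_CUBIC) for q in (A,B,D)]))
```

```text
(no output)
```

View pics/cmp_side.png

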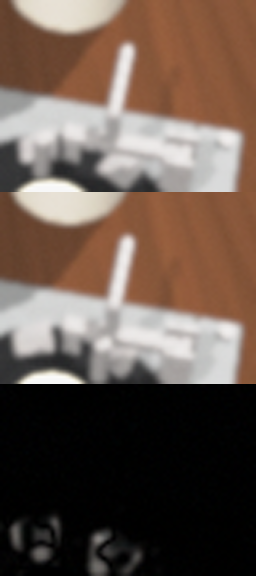

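View pics/cmp_scene.png

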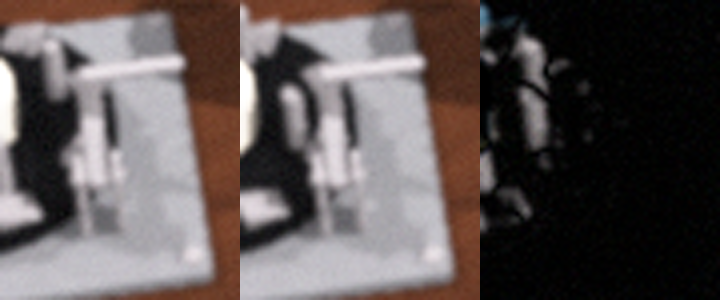

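The difference pictures show the bar and arm exactly where they started with the pawl seated; only the posts and teeth have moved. The arm is clear, so I'm handing in the job.

Run:
```python
from h import *
st(); print(ctrl.sign_off())
```

```text
t 16.93 tcpF [ 67.1 152.6 213.8] forceF [-0.55  0.16 -0.32] w 0.6 jawdir -20.0 tilt [ 0.  0. -1.]
the job is handed in; nothing more can be done
None
```

The feeder is back one notch with the pawl seated between the teeth, and I handed the job in at about 17 s. In order, using the shut fingertip:

1. **Pawl up:** I lifted it by the finger bar to about 0.47 rad, well clear of the teeth.
2. **Wheel back:** I pushed post 0 about 45° clockwise.
3. **Pawl down:** I swung it down by the bar against its stop, pressing with about 11 N, then moved the arm clear.

**Last checks**
- **Wheel:** it stands at about 45° (roughly 0.785 rad), with single readings from 43° to 47°.
- **Pawl:** the nose and bar read at their fully-down positions. Before-and-after pictures show no shift of the bar or arm.
- **Bystanders:** none shows as moved in the pictures, but I judged that by eye and did not measure it.

**What went wrong along the way**
- My first move call was refused because the rows lacked some keys. The arm did not move.
- While lifting, pushing straight to +x jammed at about 25 N in total. I followed the bar's arc instead, and it jammed once more at the same force before a more upward push finished the lift.

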